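# Lock the set screw of a connector assembly fixture and withdraw its gauge

## Robot

A 7-joint arm with a two-finger parallel gripper is mounted at the origin on the work surface. World frame = base frame: x ahead of the robot, y to its left, z up, the work surface at z = 0. Lengths are in mm, angles in rad, forces in N, time in s.
With the tool pointing down it reaches from about 400 to 900 mm from the base axis. Payload 5.5 kg.
Tool frame: the origin (TCP) lies at the very end of the fingers, on their centre line; the grasp point (between the pads) lies 19 mm behind it; z points along the fingers, y is the direction in which the jaws open and shut (so a half turn about z gives the same grasp; the last joint's range is limited). The gripper opens to 92 mm and grips with 3 to 60 N. Pads are 19 mm wide; open, the fingers measure 130 mm over their backs; the gripper's body (75 mm by 190 mm) begins 47 mm behind the grasp point.
Start: joints at [-1.021, 0.501, -0.427, 1.55, 0.221, 1.138, -0.21], TCP at [183.837, 623.461, 226.729] pointing down, gripper open.
Joint ranges: [-2.88, 2.88], [-0.31, 2.03], [-1.54, 1.56], [0.2, 2.42], [-1.41, 4.55], [0.19, 2.02], [-2.57, 2.57]. Speed limits (rad/s): [2.57, 2.57, 3.14, 3.14, 3.14, 3.14, 3.14].

## Interface

Orientations are given as a unit quaternion [w, x, y, z].
In Python, from workcell import * gives the robot as it stands. The module is installed in compiled form; this text tells all that it offers.
- The arm moves only by the tool apply_moves, never from a script. Its argument "plan" is a list that holds one entry, the list of rows, each a list of 4 numbers: the shift along the tool's x, y, z in mm, then the turn about the tool's z in rad. In form: [[[tx, ty, tz, yaw], ...]]. A call has 1 to 8 rows; each row shifts and turns the commanded pose from where the row before left it, along the tool's axes as they then stand; what a row does not reach is not made up. A row lasts 1/12 s, in which the tool goes at most 41.7 mm and 7.16 degrees, less where a joint would pass 70% of its speed; a pose out of reach is approached as far as the arm can. A call with a gripper value outside its range is refused whole. "jaw" is the closure in counts, from 0 (fully open) to 255 (shut), set as the call begins (left out, the last holds). The fingers move at their own pace and stop on an object; "newtons" is the grip in N (left out, the last holds). Time passes only in rows, so rows that do not move let the fingers close. It gives the time, the measured TCP pose, the force and the opening at its end, in the units of the state.
- read_state(): the state, without advancing time (a new reading comes with each control period).
- get_image(name): name is "side" or "top"; returns the picture (384x512x3 uint8, red, green, blue); there is no depth.
- camera_model(name): a dict with "camera_matrix" (3x3 intrinsics, pixels), "R" (3x3) and "t" (3): a world point X has camera coordinates R X + t. Camera axes: x right, y down, z forward; pixel columns grow to the right and rows downward; lengths in mm; the calibration is good to about 2 mm. A picture is of the moment at which its call begins. camera_model takes no time and is no camera call.
- close_job(): hands the job in, once; it reports no verdict.
Trained networks look in the newest picture that a camera, given by its name, has taken for a name from the list of things; names that differ only in an ending like _2 or _b are one class to them, and where a whole thing is asked for, a point or a joint stands for the part that bears it (a point fixed in the world has none). Each returns a list of dicts, best first, with "p" (0 to 1); they miss things now and then, are a little off and sometimes report something else, mostly with a low value. They report only what shows in the picture. A call takes as long as a camera call.
- find_in(query, camera): "position" ([column, row] in pixels, amid what is visible of it).
- outline_of(query, camera): "mask" (384x512 bool, what is visible of it) and "position" ([column, row] in pixels, amid what is visible of it).
The state is a dict: "time": time; "q": joint angles; "dq": joint speeds; "tau": joint torques, N m; "eef_pos": TCP position; "tool_rot": TCP orientation; "ft_force": force on the tool from outside, world axes, zero at the start; "wrist_torque": the same for the moment, N m; "finger_gap": finger opening in mm.
Only numpy, scipy, OpenCV 4.12 (cv2) and the standard library are available. Lean on these libraries where they do the work, as an engineer would, in place of code of your own. Each camera call takes 0.05 s, during which the arm holds its last target.

## Task

The set screw of the stop fixture has been adjusted over the gauge block: lock it by running its jam nut down (clockwise) until it bites on the washer of the round boss and then nipping it up about 20 degrees more, no further, without turning the set screw. Leave the gauge block under the screw until the nut is tight, then draw it out and lay it flat in the grey tray. Leave everything else on the bench where it is.

Things in the scene. Friction and masses are not known exactly. Their poses are not given: they have to be found in the camera images.
- fixture: Grey metal stop fixture, fixed: base plate 150 x 80 x 12 mm, column at its back (+x), arm 48 mm wide reaching forward over the base, top 86 mm above the bench, front end 24 mm before the screw axis. Origin on the bench under the screw axis, z up, -x is the open front. Apart from boss, nut and screw nothing on it is higher than 91 mm.
- threaded_boss: Round threaded boss, 32 mm diameter, 17 mm high, standing on the arm around the set screw; fixed. Origin at the centre of its underside, z up. On its top face, 103 mm above the bench, lies a dark spring lock washer, 31 mm diameter, 3 mm thick, round the screw; the jam nut locks against it.
- boss_face (a point): Centre of the boss's top face, on the screw axis, 103 mm above the bench; the washer's top is 106 mm above the bench.
- nut_center (a point): Centre of the jam nut: hexagon, 36 mm across flats, 41.6 mm across corners, 16 mm high, bright steel, 2 to 4 mm above the washer at the start. z is the screw axis, up; x is the normal of one pair of flats (the others at 60 and 120 degrees). Sitting on the washer, its centre is 114 mm above the bench.
- jam_nut: The same nut, origin at the centre of its underside. Clockwise from above lowers it, 8 mm per turn: about 1.7 to 3.1 rad, at 0.12 N m drag, until it bites on the washer, where the turning torque jumps to 0.5 N m, then rises 0.5 N m per rad (with the arm stopped it relaxes by about 0.2 N m). Less than 6 degrees past the bite is loose, over 40 is overtight. It stays where it is let go.
- screw_corner (a point): A top corner of the square end (13 x 13 mm) of the set screw, 149 mm above the bench, 9 mm from the screw axis. The screw, 20 to 22 mm thick, stands through boss, washer and nut; it does not rise or sink and turns only if forced (0.9 N m). It must stay as set.
- gauge: Steel gauge block, 0.22 kg, loose: head 34 x 26 x 26 mm (x, y, z) on the fixture base under the foot of the set screw (2 mm clearance), and a handle bar 14 mm wide (y), 20 mm high, reaching 87 mm before (-x) the origin, out of the fixture's open front. It slides out along -x. Origin at the centre of the head's underside, 12 mm above the bench at the start.
- gauge_head (a point): Centre of the gauge head, 13 mm above its underside.
- gauge_handle (a point): Grip point in the gauge's handle, half-way up (10 mm above the underside), 68 mm in front (-x) of the head's centre; grasp across y, 14 mm.
- tray: Shallow grey plastic tray, fixed, open on top, 170 x 110 mm outside (x, y), 26 mm high, walls and floor 4 mm thick. Origin at the centre of its underside on the bench; z up.
- connector_a: Bystander, loose, to be left alone: white connector housing 34 x 20 x 14 mm with a metal shell.
- connector_b: Bystander, loose, to be left alone: white connector housing 34 x 20 x 14 mm with a metal shell.
- spare_nut: Bystander, loose, to be left alone: smaller spare hexagon nut, 30 mm across flats, 12 mm high, lying on the bench.
- driver: Bystander, loose, to be left alone: screwdriver with black handle.
- spanner: Bystander, loose, to be left alone: steel spanner.
- thread_fluid: Bystander, loose, to be left alone: small white bottle, 32 mm diameter, 60 mm high.
- tape_roll: Bystander, loose, to be left alone: roll of yellow tape, 90 mm diameter, 22 mm high.
- screw_dish: Bystander, loose, to be left alone: steel dish, 80 mm diameter, 30 mm high.

How it is judged:
By the outcome, as a careful person would: the job done as asked, in the order asked, and still so for the second after the job is handed in, with the robot touching nothing.
It also fails if it takes over 72 s, if anything falls off the work surface, if the arm or the gripper's body presses on something with over 40 N, if the wrist force passes 120 N, or if a joint passes its speed limit or range.

## Working session

There is one attempt and no reset: what is moved stays moved. The work goes in short steps, Python scripts to look and compute and a tool call to move; the robot and the scene stay as the last step left them, time stands still between calls to the robot, and variables do not carry over. Pictures are saved under pics/ and viewed, and the job is handed in when it is done.

Besides the shell and the picture viewer there is one more tool, called after "Request:" by a JSON object that holds its "method" and its "body". apply_moves: Moves the arm, as the interface text tells. Its arguments: {"type":"object","properties":{"plan":{"type":"array","items":{"type":"array","items":{"type":"array","items":{"type":"number"}}}},"jaw":{"type":"number"},"newtons":{"type":"number"}},"required":["plan"]}

```bash
mkdir -p pics
python3 - <<'E'
from workcell import *
import cv2
s=read_state();print({k:(v if not hasattr(v,'round') else v) for k,v in s.items()})
for n in("side","top"):
    im=get_image(n);cv2.imwrite(f"pics/{n}0.png",cv2.resize(im[:,:,::-1],(800,600),interpolation=cv2.INTER_CUBIC))
    m=camera_model(n);print(n,m)
    for q in("nut_center","boss_face","screw_corner","gauge_handle","gauge_head","tray","fixture"):
        r=find_in(q,n);print(q,[(d["position"],d["p"]) for d in r[:3]])
E
```

```text
{'time': 0.0, 'q': array([-1.02080905,  0.50178368, -0.42676377,  1.5514222 ,  0.22082354,
        1.13828283, -0.21031314]), 'dq': array([-0.00114859,  0.00133951,  0.00208069,  0.00062475, -0.00079994,
       -0.0011466 , -0.00072454]), 'tau': array([-1.13933481e-05, -5.66609895e+01, -5.81649274e+00, -2.79106700e+01,
       -6.86114095e-02,  3.08482151e-02,  1.90030228e-04]), 'eef_pos': array([183.74402636, 622.78792541, 225.72772085]), 'tool_rot': array([-1.42623720e-04,  1.42891795e-01,  9.89737889e-01, -9.09110737e-04]), 'ft_force': array([-0.21605809,  0.12655694, -0.19074629]), 'wrist_torque': array([-0.03077525,  0.0673539 ,  0.04838217]), 'finger_gap': 92.18935231283764}
side {'camera_matrix': array([[409.18632593,   0.        , 257.78951961],
       [  0.        , 409.18632593, 189.40882775],
       [  0.        ,   0.        ,   1.        ]]), 'R': array([[ 0.98827777, -0.15157196, -0.01824828],
       [-0.13083244, -0.77926469, -0.61288614],
       [ 0.07867611,  0.60808921, -0.78996049]]), 't': array([-539.42487122,  143.50746745, 1098.67324858])}
nut_center [([258.1, 16
[... 273 characters left out ...]
.4], 0.65)]
fixture [([301.4, 250.7], 0.85)]
top {'camera_matrix': array([[379.42920651,   0.        , 259.15684369],
       [  0.        , 379.42920651, 197.96306101],
       [  0.        ,   0.        ,   1.        ]]), 'R': array([[ 0.07696407, -0.99701296,  0.00645641],
       [-0.97324007, -0.07653204, -0.21667169],
       [ 0.2165186 ,  0.0103923 , -0.97622318]]), 't': array([-32.84384471, 560.50821653, 942.73711993])}
nut_center [([323.2, 177.7], 0.61)]
boss_face []
screw_corner [([324.9, 174.8], 0.72)]
gauge_handle [([312.3, 201.4], 0.65)]
gauge_head [([317.3, 198.0], 0.44)]
tray [([207.0, 193.9], 0.89), ([317.9, 197.5], 0.61)]
fixture [([321.4, 183.5], 0.69), ([107.3, 257.8], 0.21)]
```

View pics/side0.png

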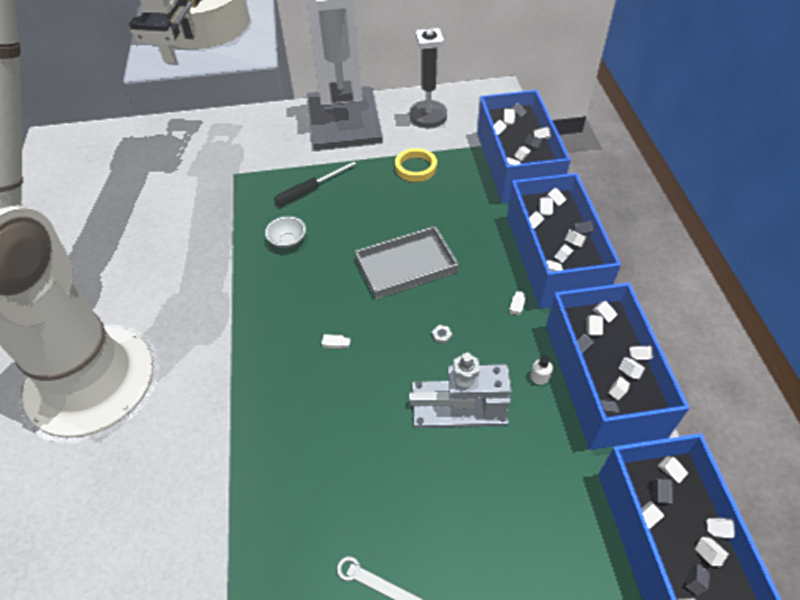

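View pics/top0.png

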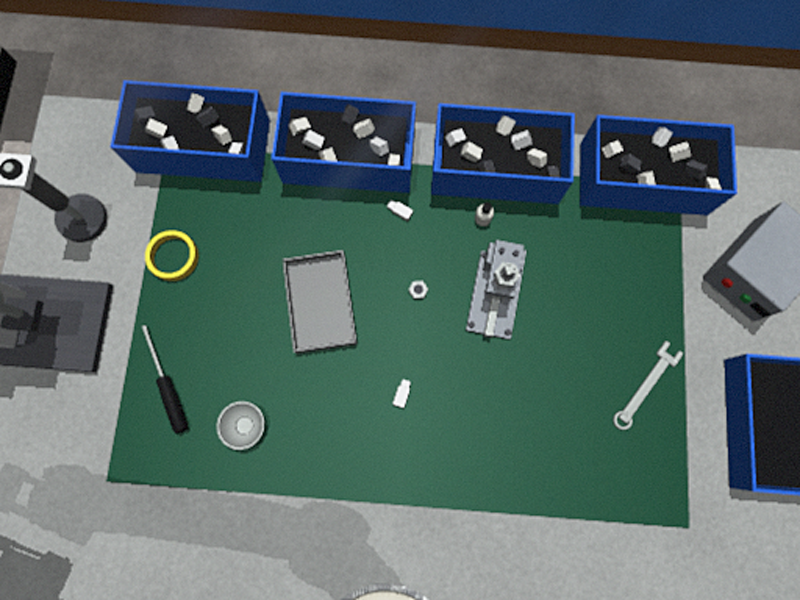

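The pictures show the fixture at side ~(465,385) and top ~(500,290) of the 800x600 images. The tray is at top ~(320,300), and the handle points towards the robot. Next I zoom in and fit poses.

```bash
cat > h.py <<'E'
import numpy as np,cv2
from workcell import *
from scipy.optimize import least_squares
C={n:camera_model(n) for n in("side","top")}
def proj(n,X):
    m=C[n];X=np.atleast_2d(X);c=X@m["R"].T+m["t"];p=c@m["camera_matrix"].T;return p[:,:2]/p[:,2:]
def back(n,px,z):
    m=C[n];d=m["R"].T@np.linalg.inv(m["camera_matrix"])@np.array([px[0],px[1],1.]);o=-m["R"].T@m["t"]
    return o+d*(z-o[2])/d[2]
def tri(a,b):
    f=lambda X:np.r_[proj("side",X)[0]-a,proj("top",X)[0]-b]
    r=least_squares(f,[600,0,100]);return r.x,r.fun
def crop(n,im,c,w,h,s,fn,pts=()):
    x0,y0=int(c[0]-w/2),int(c[1]-h/2)
    o=cv2.resize(im[y0:y0+h,x0:x0+w,::-1],(w*s,h*s),interpolation=cv2.INTER_CUBIC)
    for P,col in pts:
        q=((proj(n,P)-[x0,y0]+.5)*s).astype(int);cv2.polylines(o,[q.reshape(-1,1,2)],True,col,1)
    cv2.imwrite(fn,o);print(fn,"origin",x0,y0,"scale",s)
E
python3 - <<'E'
from h import *
print(tri([299.1,235.9],[324.9,174.8]),tri([297.2,239.3],[323.2,177.7]),tri([279.5,255.5],[312.3,201.4]))
for n,c in(("side",(292,248)),("top",(318,185))):
    im=get_image(n);crop(n,im,c,80,72,8,f"pics/{n}1.png")
    for q in("tray","fixture","gauge"):
        r=outline_of(q,n)
        for d in r[:1]:
            m=d["mask"].astype(np.uint8);print(n,q,d["p"],d["position"],cv2.minAreaRect(np.argwhere(m)[:,::-1].astype(np.float32)), m.sum())
            np.save(f"m_{n}_{q}.npy",m)
E
```

```text
(array([ 623.01685484, -151.59745022,  114.89933281]), array([-0.09658878,  0.04185871, -0.00753721, -0.11316027])) (array([ 619.81217395, -150.28118768,   98.15594424]), array([-0.05682897,  0.02438569, -0.00452622, -0.06660245])) (array([ 579.05715059, -137.16362637,    4.70790275]), array([-0.98273721,  0.3899538 , -0.0894696 , -1.14200643]))
pics/side1.png origin 252 212 scale 8
side tray 0.97 [260.7, 167.4] ((259.770263671875, 167.37838745117188), (33.81986999511719, 61.243377685546875), 72.89727020263672) 1912
side fixture 0.84 [301.0, 252.2] ((295.0, 250.0), (48.0, 62.0), 90.0) 2028
side gauge 0.83 [280.3, 255.7] ((282.0075378417969, 255.2965850830078), (40.15765380859375, 8.73475170135498), 2.12109637260437) 298
pics/top1.png origin 278 149 scale 8
top tray 0.77 [206.5, 192.1] ((204.30001831054688, 192.60000610351562), (62.0839729309082, 41.43645477294922), 81.8698959350586) 2512
top fixture 0.58 [320.3, 184.0] ((317.8603515625, 183.82952880859375), (29.06363296508789, 61.05174255371094), 10.43747615814209) 1514
top gauge 0.52 [314.8, 202.9] ((315.0697021484375, 201.5990753173828), (8.39571762084961, 27.800107955932617), 9.865806579589844) 200
```

View pics/side1.png

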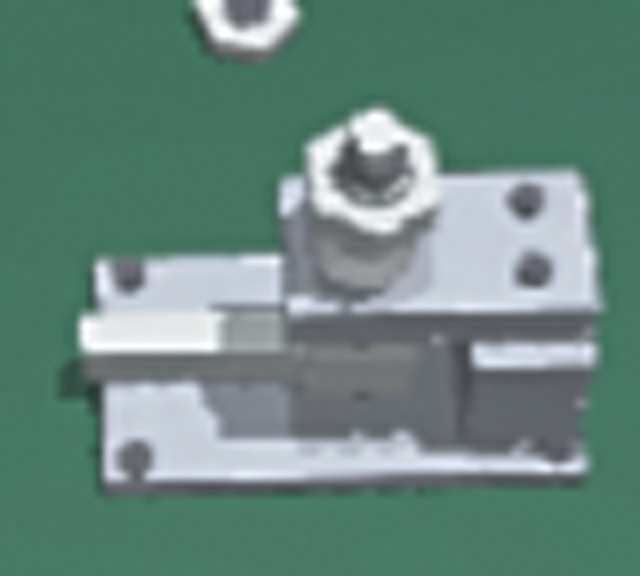

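View pics/top1.png

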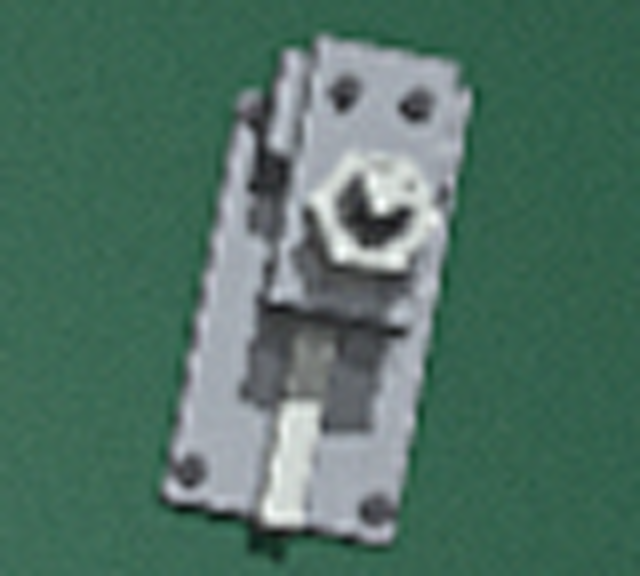

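Run:
```python
from h import *
src=lambda o,p:(np.array(p)+.5)/8-.5+np.array(o)
T=lambda p:src((278,149),p);S=lambda p:src((252,212),p)
for nm,n,p,z in [("baseFL","top",T((165,492)),12),("baseFR","top",T((393,542)),12),("armFL","top",T((268,300)),86),("armFR","top",T((405,330)),86),("armBL","top",T((318,38)),86),("armBR","top",T((462,62)),86),
 ("baseFL","side",S((95,260)),12),("baseFR","side",S((103,482)),12),("armFR","side",S((287,310)),86),("armFL","side",S((280,178)),86),("armBR","side",S((600,308)),86),("nutc","top",T((375,212)),125),("nutc","side",S((372,175)),125),
 ("hFL","top",T((262,525)),32),("hFR","top",T((303,530)),32),("hFL","side",S((80,315)),32),("hFR","side",S((82,350)),32)]:
    print(nm,n,back(n,p,z).round(1))
```

```text
baseFL top [546.7 -98.8  12. ]
baseFR top [ 535.3 -178.1   12. ]
armFL top [ 598.1 -121.6   86. ]
armFR top [ 591.6 -166.5   86. ]
armBL top [ 689.  -133.9   86. ]
armBR top [ 684.4 -181.9   86. ]
baseFL side [ 545.6 -100.5   12. ]
baseFR side [ 535.3 -179.3   12. ]
armFR side [ 592.9 -169.2   86. ]
armFL side [ 599.8 -123.8   86. ]
armBR side [ 684.7 -183.5   86. ]
nutc top [ 618.9 -148.8  125. ]
nutc side [ 620.4 -150.5  125. ]
hFL top [ 534.  -130.2   32. ]
hFR top [ 533.3 -144.1   32. ]
hFL side [ 536.  -130.9   32. ]
hFR side [ 534.7 -143.3   32. ]
```

```bash
python3 - <<'E'
from h import *
def hexa(c,z,a):
    t=a+np.pi/6+np.arange(6)*np.pi/3;return np.c_[c[0]+20.8*np.cos(t),c[1]+20.8*np.sin(t),np.full(6,z)]
c=(620,-149.3)
for n in("top","side"):
    im=get_image(n);tiles=[]
    for ad in(0,15,30,45):
        pc=proj(n,[[*c,125]])[0]
        P=hexa(c,125,np.radians(ad))
        crop(n,im,pc,26,24,15,"/tmp/a.png",[(P,(0,0,255))] )
        t=cv2.imread("/tmp/a.png");cv2.putText(t,str(ad),(5,20),0,.7,(0,255,255),2);tiles.append(t)
    cv2.imwrite(f"pics/{n}2.png",np.vstack([np.hstack(tiles[:2]),np.hstack(tiles[2:])])[:600*2])
E
python3 -c "
import cv2
for n in('top','side'):
    a=cv2.imread('pics/%s2.png'%n);cv2.imwrite('pics/%s2.png'%n,cv2.resize(a,(650,600)))"
```

```text
/tmp/a.png origin 311 162 scale 15
/tmp/a.png origin 311 162 scale 15
/tmp/a.png origin 311 162 scale 15
/tmp/a.png origin 311 162 scale 15
/tmp/a.png origin 284 221 scale 15
/tmp/a.png origin 284 221 scale 15
/tmp/a.png origin 284 221 scale 15
/tmp/a.png origin 284 221 scale 15
```

View pics/top2.png

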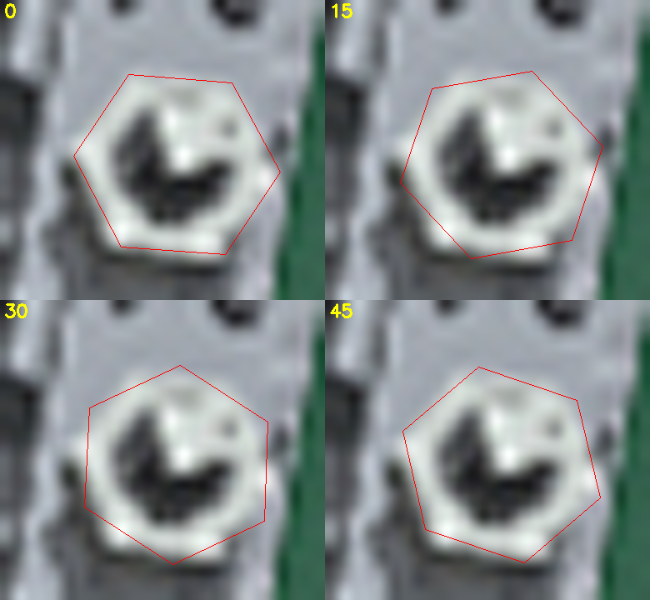

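View pics/side2.png

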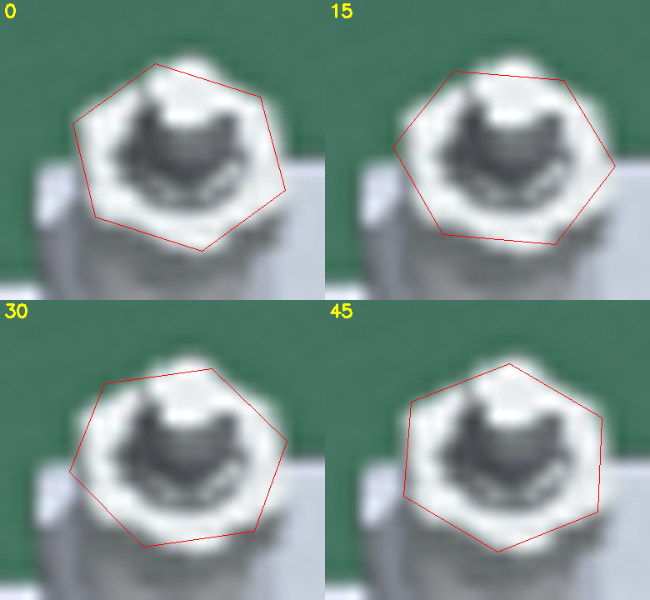

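The top view puts a nut flat normal at about 0° mod 60. The screw axis is at about (620, -149), and the fixture yaw is about -8°. I'll travel above the nut.

Request:
{"method": "apply_moves", "body": {"plan": [[[-26.5,-25.7,0,0],[-26.5,-25.7,0,0],[-26.5,-25.7,0,0],[-26.5,-25.7,0,0],[-26.5,-25.7,0,0],[-26.5,-25.7,0,0],[-26.5,-25.7,0,0],[-26.5,-25.7,0,0]]], "jaw": 0, "newtons": 60}}

```text
time: 1.97
eef_pos: [329.7, 364.7, 227.0]
tool_rot: [0.0, 0.143, 0.99, 0.0]
ft_force: [0.3, 1.1, 0.4]
finger_gap: 91.8
```

Request:
{"method": "apply_moves", "body": {"plan": [[[-26.5,-25.7,0,0],[-26.5,-25.7,0,0],[-26.5,-25.7,0,0],[-26.5,-25.7,0,0],[-26.5,-25.7,0,0],[-26.5,-25.7,0,0],[-26.5,-25.7,0,0],[-26.5,-25.7,0,0]]]}}

```text
time: 2.63
eef_pos: [475.0, 107.5, 227.1]
tool_rot: [0.0, 0.143, 0.99, 0.0]
ft_force: [0.5, 1.4, 0.2]
finger_gap: 92.1
```

```bash
cat >> h.py <<'E'
from scipy.spatial.transform import Rotation as Ro
def st():
    s=read_state();w=s["tool_rot"];R=Ro.from_quat([w[1],w[2],w[3],w[0]]).as_matrix()
    yd=np.degrees(np.arctan2(R[1,1],R[0,1]))
    print("t",round(s["time"],2),"pos",s["eef_pos"].round(1),"yaxis deg",yd.round(2),"q",s["q"].round(2),"F",s["ft_force"].round(1),"M",s["wrist_torque"].round(3),"gap",round(s["finger_gap"],1),"tilt",R[:2,2].round(3))
    return s,R,yd
def to(p,s,R): print("tool delta",(R.T@(np.array(p)-s["eef_pos"])).round(1))
E
python3 - <<'E'
from h import *
s,R,y=st();to([620,-149.3,200],s,R)
for p in [(284,260),(343,251),(357,344),(294,352)]: print(back("top",((p[0]+.5)*.64-.5,(p[1]+.5)*.64-.5),26))
E
```

```text
t 2.63 pos [475.  107.5 227.1] yaxis deg 73.58 q [-0.15  0.18 -0.14  1.96  0.03  1.    0.98] F [0.5 1.4 0.2] M [ 0.075 -0.046  0.007] gap 92.1 tilt [0.001 0.   ]
tool delta [-211.7 -205.3   27.2]
[642.75852396 234.00302396  26.        ]
[667.842372   130.69715907  26.        ]
[501.84664813  89.7320363   26.        ]
[479.46634074 196.75727755  26.        ]
```

Request:
{"method": "apply_moves", "body": {"plan": [[[-26.5,-25.7,2,0],[-26.5,-25.7,2,0],[-26.5,-25.7,2,0],[-26.5,-25.7,2,0],[-26.5,-25.7,2,0],[-26.5,-25.7,2,0],[-26.5,-25.7,2,0],[-26.2,-25.4,2,0]]]}}

```text
time: 3.3
eef_pos: [620.0, -149.3, 210.7]
tool_rot: [0.0, 0.143, 0.99, 0.0]
ft_force: [1.0, -0.0, -0.3]
finger_gap: 92.1
```

Request:
{"method": "apply_moves", "body": {"plan": [[[0,0,2,0.08],[0,0,2,0.08],[0,0,2,0.077],[0,0,0,0]]]}}

```text
time: 3.63
eef_pos: [618.9, -147.7, 204.0]
tool_rot: [-0.001, 0.26, 0.966, 0.0]
ft_force: [-0.8, 0.1, 0.3]
finger_gap: 91.8
```

Run:
```python
from h import *
s,R,y=st();to([620,-149.3,170],s,R)
for n in("top","side"):
    im=get_image(n);crop(n,im,proj(n,[[620,-149,130]])[0],80,72,8,f"pics/{n}3.png")
```

```text
t 3.63 pos [ 618.9 -147.7  204. ] yaxis deg 59.82 q [ 0.15  0.46  0.06  1.62 -0.03  1.06  1.26] F [-0.8  0.1  0.3] M [-0.    -0.007 -0.002] gap 91.8 tilt [-0.001  0.   ]
tool delta [-1.8 -0.8 34. ]
pics/top3.png origin 284 138 scale 8
pics/side3.png origin 257 195 scale 8
```

View pics/side3.png

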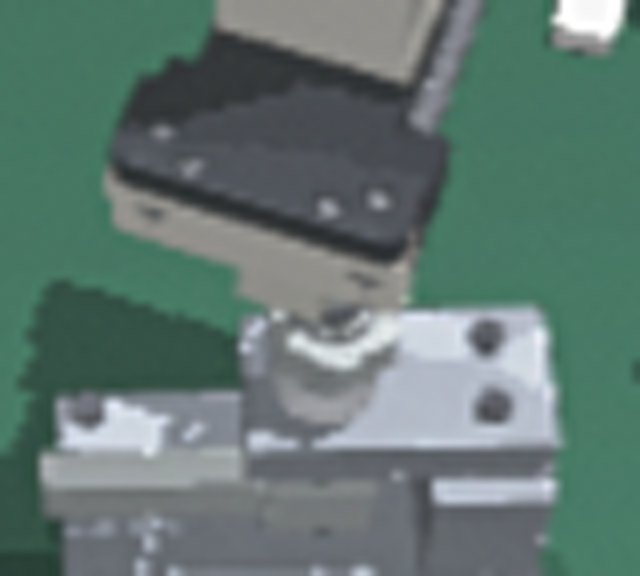

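Request:
{"method": "apply_moves", "body": {"plan": [[[-0.9,-0.4,20,0],[-0.8,-0.4,20,0],[0,0,20,0],[0,0,18,0],[0,0,15,0],[0,0,10,0],[0,0,0,0]]]}}

```text
time: 4.32
eef_pos: [618.7, -148.5, 99.5]
tool_rot: [-0.002, 0.258, 0.966, -0.0]
ft_force: [-0.5, -0.2, 1.0]
finger_gap: 91.5
```

Run:
```python
from h import *
s,R,y=st();to([619.8,-149.3,101],s,R)
for n in("top","side"):
    im=get_image(n);crop(n,im,proj(n,[[620,-149,130]])[0],80,72,8,f"pics/{n}4.png")
```

```text
t 4.32 pos [ 618.7 -148.5   99.5] yaxis deg 60.1 q [ 0.16  0.58  0.05  1.69 -0.04  0.87  1.27] F [-0.5 -0.2  1. ] M [-0.011  0.042  0.003] gap 91.5 tilt [-0.004  0.001]
tool delta [-1.3 -0.1 -1.5]
pics/top4.png origin 284 138 scale 8
pics/side4.png origin 257 195 scale 8
```

View pics/side4.png

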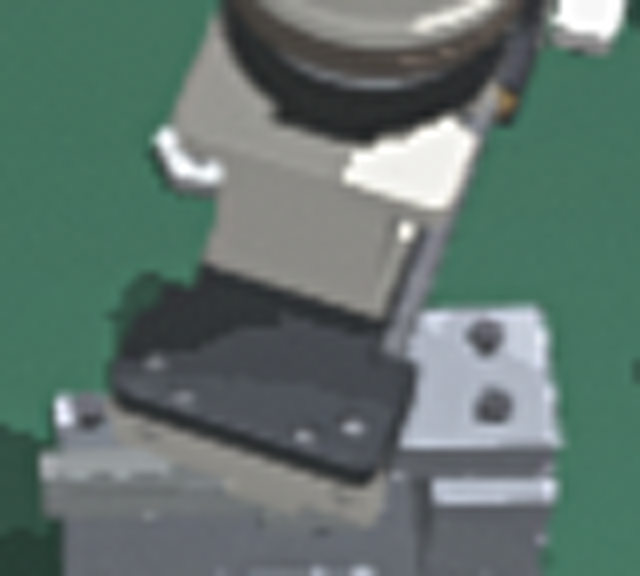

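View pics/top4.png

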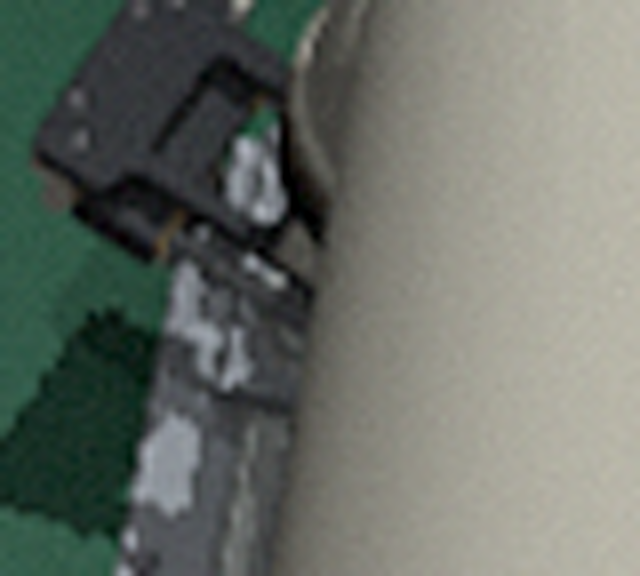

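The gripper hides the nut in both views, so I'll close gently and watch the force.

Request:
{"method": "apply_moves", "body": {"plan": [[[-1,0,-1,0],[0,0,0,0],[0,0,0,0],[0,0,0,0],[0,0,0,0],[0,0,0,0]]], "jaw": 255, "newtons": 15}}

```text
time: 4.92
eef_pos: [621.2, -149.7, 103.0]
tool_rot: [0.0, 0.259, 0.966, 0.0]
ft_force: [0.4, -0.2, 0.7]
finger_gap: 56.2
```

Run:
```python
from h import *
s,R,y=st();print("F tool",R.T@s["ft_force"])
```

```text
t 4.92 pos [ 621.2 -149.7  103. ] yaxis deg 59.99 q [ 0.16  0.58  0.05  1.69 -0.04  0.87  1.27] F [ 0.4 -0.2  0.7] M [-0.007 -0.032  0.006] gap 56.2 tilt [ 0. -0.]
F tool [-0.48619853  0.02992306 -0.69101643]
```

Request:
{"method": "apply_moves", "body": {"plan": [[[1.2,-0.2,2,0],[0,0,0,0],[0,0,0,0],[0,0,0,0],[0,0,0,0],[0,0,0,0]]]}}

```text
time: 5.42
eef_pos: [619.4, -149.7, 100.4]
tool_rot: [-0.001, 0.259, 0.966, -0.0]
ft_force: [-1.9, -1.3, -0.5]
finger_gap: 36.8
```

Run:
```python
from h import *
s,R,y=st();print("F tool",R.T@s["ft_force"])
```

```text
t 5.42 pos [ 619.4 -149.7  100.4] yaxis deg 59.96 q [ 0.16  0.58  0.05  1.69 -0.04  0.87  1.27] F [-1.9 -1.3 -0.5] M [-0.285  0.381 -0.089] gap 36.8 tilt [-0.001 -0.   ]
F tool [ 0.97054315 -2.04869201  0.51211409]
```

Request:
{"method": "apply_moves", "body": {"plan": [[[0,0,0,0],[0,0,0,0],[0,0,0,0],[0,0,0,0]]], "newtons": 60}}

```text
time: 5.75
eef_pos: [619.4, -149.7, 100.4]
tool_rot: [-0.001, 0.259, 0.966, -0.0]
ft_force: [-3.6, -1.4, -1.0]
finger_gap: 35.9
```

Run:
```python
from h import *
s,R,y=st();print("F tool",R.T@s["ft_force"])
```

```text
t 5.75 pos [ 619.4 -149.7  100.4] yaxis deg 59.97 q [ 0.16  0.58  0.05  1.69 -0.04  0.87  1.27] F [-3.6 -1.4 -1. ] M [-0.397  0.577 -0.074] gap 35.9 tilt [-0.001 -0.   ]
F tool [ 2.45623286 -3.03466667  1.03559827]
```

Request:
{"method": "apply_moves", "body": {"plan": [[[0,0,0.13,0.1],[0,0,0.13,0.1],[0,0,0.13,0.1],[0,0,0.13,0.1],[0,0,0.13,0.1],[0,0,0.13,0.1]]]}}

```text
time: 6.25
eef_pos: [619.7, -149.5, 99.7]
tool_rot: [-0.0, 0.535, 0.845, -0.0]
ft_force: [-2.3, -2.1, -0.8]
finger_gap: 35.9
```

Run:
```python
from h import *
s,R,y=st();print("F tool",R.T@s["ft_force"])
```

```text
t 6.25 pos [ 619.7 -149.5   99.7] yaxis deg 25.36 q [ 0.05  0.59  0.2   1.7  -0.14  0.87  0.75] F [-2.3 -2.1 -0.8] M [-0.497  0.508  0.163] gap 35.9 tilt [-0.001 -0.   ]
F tool [-0.90949185 -2.96365281  0.82068472]
```

Request:
{"method": "apply_moves", "body": {"plan": [[[0,0,0.13,0.1],[0,0,0.13,0.1],[0,0,0.13,0.1],[0,0,0.13,0.1],[0,0,0.13,0.1],[0,0,0.13,0.1],[0,0,0.13,0.1],[0,0,0.13,0.1]]]}}

```text
time: 6.92
eef_pos: [620.0, -149.5, 98.7]
tool_rot: [0.0, 0.821, 0.57, -0.0]
ft_force: [-2.3, -2.6, -2.4]
finger_gap: 36.0
```

Run:
```python
from h import *
s,R,y=st();print("F tool",R.T@s["ft_force"])
```

```text
t 6.92 pos [ 620.  -149.5   98.7] yaxis deg -20.46 q [-0.09  0.61  0.39  1.7  -0.29  0.88  0.06] F [-2.3 -2.6 -2.4] M [-0.581  0.454  0.122] gap 36.0 tilt [-0.    -0.001]
F tool [-3.23723147 -1.25321377  2.4213636 ]
```

Create m.py:
```python
from h import *
s,R,y=st();print("Mz",s["wrist_torque"][2].round(3),"Ftool",(R.T@s["ft_force"]).round(1))
```

```text
(no output)
```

Request:
{"method": "apply_moves", "body": {"plan": [[[0,0,0.13,0.1],[0,0,0.13,0.1]]]}}

```text
time: 7.08
eef_pos: [620.1, -149.6, 98.4]
tool_rot: [0.0, 0.874, 0.485, -0.0]
ft_force: [-1.8, -1.6, -1.5]
finger_gap: 36.2
```

```bash
python3 m.py
```

```text
t 7.08 pos [ 620.1 -149.6   98.4] yaxis deg -31.92 q [-0.12  0.62  0.44  1.7  -0.32  0.89 -0.11] F [-1.8 -1.6 -1.5] M [-0.654  0.459  0.139] gap 36.2 tilt [ 0.    -0.001]
Mz 0.139 Ftool [-2.3 -0.7  1.5]
```

Request:
{"method": "apply_moves", "body": {"plan": [[[0,0,0.13,0.1],[0,0,0.13,0.1]]]}}

```text
time: 7.25
eef_pos: [620.1, -149.7, 98.2]
tool_rot: [0.0, 0.918, 0.396, -0.0]
ft_force: [-1.1, -2.6, -2.3]
finger_gap: 35.6
```

```bash
python3 m.py
```

```text
t 7.25 pos [ 620.1 -149.7   98.2] yaxis deg -43.37 q [-0.15  0.63  0.49  1.71 -0.36  0.89 -0.28] F [-1.1 -2.6 -2.3] M [-0.733  0.412  0.144] gap 35.6 tilt [ 0.    -0.001]
Mz 0.144 Ftool [-2.6  1.   2.3]
```

Request:
{"method": "apply_moves", "body": {"plan": [[[0,0,0.13,0.1],[0,0,0.13,0.1]]]}}

```text
time: 7.42
eef_pos: [620.2, -149.7, 97.9]
tool_rot: [0.001, 0.953, 0.302, 0.0]
ft_force: [-1.7, -3.2, -2.2]
finger_gap: 35.8
```

```bash
python3 m.py
```

```text
t 7.42 pos [ 620.2 -149.7   97.9] yaxis deg -54.84 q [-0.19  0.64  0.53  1.71 -0.4   0.9  -0.45] F [-1.7 -3.2 -2.2] M [-0.718  0.396  0.158] gap 35.8 tilt [ 0.    -0.001]
Mz 0.158 Ftool [-3.2  1.6  2.2]
```

Request:
{"method": "apply_moves", "body": {"plan": [[[0,0,0.13,0.1],[0,0,0.0,0]]]}}

```text
time: 7.58
eef_pos: [620.2, -149.8, 97.8]
tool_rot: [0.001, 0.967, 0.255, -0.0]
ft_force: [-0.8, -3.0, -1.6]
finger_gap: 35.8
```

```bash
python3 m.py
```

```text
t 7.58 pos [ 620.2 -149.8   97.8] yaxis deg -60.5 q [-0.2   0.65  0.56  1.71 -0.42  0.9  -0.53] F [-0.8 -3.  -1.6] M [-0.78   0.343 -0.087] gap 35.8 tilt [ 0.    -0.001]
Mz -0.087 Ftool [-2.2  2.2  1.6]
```

Request:
{"method": "apply_moves", "body": {"plan": [[[0,0,0.13,0.1],[0,0,0.13,0.1]]]}}

```text
time: 7.75
eef_pos: [620.2, -149.8, 97.6]
tool_rot: [0.001, 0.987, 0.158, 0.0]
ft_force: [-1.1, -3.9, -2.7]
finger_gap: 35.2
```

```bash
python3 m.py
```

```text
t 7.75 pos [ 620.2 -149.8   97.6] yaxis deg -71.82 q [-0.23  0.66  0.6   1.71 -0.46  0.91 -0.7 ] F [-1.1 -3.9 -2.7] M [-0.833  0.397  0.112] gap 35.2 tilt [ 0.001 -0.001]
Mz 0.112 Ftool [-2.3  3.3  2.7]
```

Request:
{"method": "apply_moves", "body": {"plan": [[[0,0,0.13,0.1],[0,0,0.13,0.1]]]}}

```text
time: 7.92
eef_pos: [620.2, -149.9, 97.3]
tool_rot: [0.001, 0.998, 0.058, 0.0]
ft_force: [-2.1, -3.8, -2.9]
finger_gap: 36.0
```

```bash
python3 m.py
```

```text
t 7.92 pos [ 620.2 -149.9   97.3] yaxis deg -83.3 q [-0.27  0.68  0.65  1.71 -0.5   0.92 -0.87] F [-2.1 -3.8 -2.9] M [-0.936  0.429  0.137] gap 36.0 tilt [ 0.001 -0.001]
Mz 0.137 Ftool [-2.5  3.5  2.9]
```

Request:
{"method": "apply_moves", "body": {"plan": [[[0,0,0.13,0.1]]]}}

```text
time: 8.0
eef_pos: [620.2, -150.0, 97.2]
tool_rot: [0.001, 1.0, 0.008, 0.0]
ft_force: [-1.5, -3.0, -2.3]
finger_gap: 36.0
```

```bash
python3 m.py
```

```text
t 8.0 pos [ 620.2 -150.    97.2] yaxis deg -89.04 q [-0.28  0.69  0.68  1.71 -0.52  0.93 -0.95] F [-1.5 -3.  -2.3] M [-0.858  0.386  0.087] gap 36.0 tilt [ 0.001 -0.001]
Mz 0.087 Ftool [-1.6  3.   2.3]
```

Request:
{"method": "apply_moves", "body": {"plan": [[[0,0,0.13,0.1]]]}}

```text
time: 8.08
eef_pos: [620.2, -150.1, 97.1]
tool_rot: [0.001, 0.999, -0.042, 0.0]
ft_force: [-0.7, -4.3, -2.8]
finger_gap: 35.9
```

```bash
python3 m.py
```

```text
t 8.08 pos [ 620.2 -150.1   97.1] yaxis deg -94.77 q [-0.3   0.69  0.7   1.71 -0.54  0.94 -1.04] F [-0.7 -4.3 -2.8] M [-0.939  0.45   0.147] gap 35.9 tilt [ 0.001 -0.001]
Mz 0.147 Ftool [-0.3  4.4  2.8]
```

Request:
{"method": "apply_moves", "body": {"plan": [[[0,0,0.13,0.1]]]}}

```text
time: 8.17
eef_pos: [620.2, -150.1, 96.9]
tool_rot: [0.001, 0.996, -0.091, 0.0]
ft_force: [-1.4, -3.1, -1.5]
finger_gap: 36.0
```

```bash
python3 m.py
```

```text
t 8.17 pos [ 620.2 -150.1   96.9] yaxis deg -100.49 q [-0.31  0.7   0.72  1.71 -0.56  0.94 -1.12] F [-1.4 -3.1 -1.5] M [-0.892  0.437  0.243] gap 36.0 tilt [ 0.001 -0.002]
Mz 0.243 Ftool [-0.8  3.3  1.5]
```

Request:
{"method": "apply_moves", "body": {"plan": [[[0,0,0.08,0.06]]]}}

```text
time: 8.25
eef_pos: [620.2, -150.1, 96.9]
tool_rot: [0.001, 0.993, -0.121, 0.0]
ft_force: [-0.5, -4.3, -1.9]
finger_gap: 35.9
```

```bash
python3 m.py
```

```text
t 8.25 pos [ 620.2 -150.1   96.9] yaxis deg -103.89 q [-0.32  0.71  0.74  1.71 -0.57  0.95 -1.17] F [-0.5 -4.3 -1.9] M [-0.952  0.484  0.581] gap 35.9 tilt [ 0.    -0.002]
Mz 0.581 Ftool [0.5 4.2 1.9]
```

Request:
{"method": "apply_moves", "body": {"plan": [[[0,0,0.08,0.06]]]}}

```text
time: 8.33
eef_pos: [620.2, -150.2, 96.8]
tool_rot: [0.001, 0.989, -0.15, 0.0]
ft_force: [-1.8, -3.9, -0.6]
finger_gap: 35.5
```

```bash
python3 m.py
```

```text
t 8.33 pos [ 620.2 -150.2   96.8] yaxis deg -107.2 q [-0.33  0.71  0.75  1.71 -0.58  0.95 -1.22] F [-1.8 -3.9 -0.6] M [-0.993  0.501  0.548] gap 35.5 tilt [ 0.    -0.002]
Mz 0.548 Ftool [-0.5  4.3  0.6]
```

Request:
{"method": "apply_moves", "body": {"plan": [[[0,0,0.08,0.06]]]}}

```text
time: 8.42
eef_pos: [620.2, -150.2, 96.7]
tool_rot: [0.001, 0.984, -0.179, 0.0]
ft_force: [-1.6, -4.5, -1.8]
finger_gap: 36.0
```

```bash
python3 m.py
```

```text
t 8.42 pos [ 620.2 -150.2   96.7] yaxis deg -110.62 q [-0.34  0.72  0.76  1.71 -0.59  0.95 -1.27] F [-1.6 -4.5 -1.8] M [-0.988  0.504  0.562] gap 36.0 tilt [ 0.    -0.002]
Mz 0.562 Ftool [0.1 4.7 1.8]
```

Torque jumped at a jaw angle of about -101.5°, which is the bite. I'll go on to about -121.5°.

Request:
{"method": "apply_moves", "body": {"plan": [[[0,0,0.08,0.06],[0,0,0.08,0.06]]]}}

```text
time: 8.58
eef_pos: [620.1, -150.2, 96.5]
tool_rot: [0.001, 0.971, -0.238, 0.0]
ft_force: [-1.5, -4.6, -1.8]
finger_gap: 35.8
```

```bash
python3 m.py
```

```text
t 8.58 pos [ 620.1 -150.2   96.5] yaxis deg -117.49 q [-0.35  0.73  0.79  1.71 -0.62  0.96 -1.37] F [-1.5 -4.6 -1.8] M [-0.974  0.567  0.636] gap 35.8 tilt [ 0.    -0.002]
Mz 0.636 Ftool [0.8 4.8 1.8]
```

Request:
{"method": "apply_moves", "body": {"plan": [[[0,0,0.08,0.06]]]}}

```text
time: 8.67
eef_pos: [620.1, -150.2, 96.5]
tool_rot: [0.001, 0.964, -0.267, 0.0]
ft_force: [-2.5, -3.7, -1.9]
finger_gap: 35.7
```

```bash
python3 m.py
```

```text
t 8.67 pos [ 620.1 -150.2   96.5] yaxis deg -120.92 q [-0.36  0.74  0.81  1.71 -0.63  0.97 -1.43] F [-2.5 -3.7 -1.9] M [-0.98   0.578  0.693] gap 35.7 tilt [ 0.    -0.002]
Mz 0.693 Ftool [-0.2  4.5  1.9]
```

About 19–20° past the bite by both angle and torque, so I release and rise.

Request:
{"method": "apply_moves", "body": {"plan": [[[0,0,0,0],[0,0,0,0],[0,0,0,0],[0,0,0,0],[0,0,0,0],[0,0,0,0]]], "jaw": 0}}

```text
time: 9.17
eef_pos: [620.3, -148.9, 96.7]
tool_rot: [-0.0, 0.964, -0.267, 0.0]
ft_force: [-0.1, 0.2, 0.1]
finger_gap: 71.3
```

Request:
{"method": "apply_moves", "body": {"plan": [[[0,0,-15,0],[0,0,-25,0],[0,0,-30,0],[0,0,-30,0],[0,0,0,0]]]}}

```text
time: 9.58
eef_pos: [623.5, -151.5, 204.2]
tool_rot: [-0.0, 0.963, -0.268, 0.005]
ft_force: [1.1, -0.6, -0.4]
finger_gap: 91.7
```

```bash
python3 m.py
python3 - <<'E'
from h import *
s,R,y=st();to([548.7,-139.4,196],s,R)
E
```

```text
t 9.58 pos [ 623.5 -151.5  204.2] yaxis deg -121.09 q [-0.42  0.62  0.9   1.64 -0.53  1.13 -1.5 ] F [ 1.1 -0.6 -0.4] M [-0.057  0.062  0.001] gap 91.7 tilt [ 0.01  -0.002]
Mz 0.001 Ftool [ 1.3 -0.   0.4]
t 9.58 pos [ 623.5 -151.5  204.2] yaxis deg -121.09 q [-0.42  0.62  0.9   1.64 -0.53  1.13 -1.5 ] F [ 1.1 -0.6 -0.4] M [-0.057  0.062  0.001] gap 91.7 tilt [ 0.01  -0.002]
tool delta [-70.3  28.3   7.4]
```

Request:
{"method": "apply_moves", "body": {"plan": [[[-23,9.5,0,0],[-23,9.5,0,0],[-23,9.5,0,0],[0,0,0,-0.1],[0,0,0,-0.1],[0,0,0,-0.1],[0,0,0,-0.1],[0,0,0,0]]]}}

```text
time: 10.25
eef_pos: [546.5, -138.3, 197.8]
tool_rot: [-0.0, 0.998, -0.069, 0.001]
ft_force: [-0.1, 0.0, 0.5]
finger_gap: 91.8
```

Run:
```python
from h import *
s,R,y=st();to([549.7,-139.5,60],s,R)
for n,P in(("top",[600,-148,60]),("side",[600,-148,60])):
    im=get_image(n);crop(n,im,proj(n,[P])[0],80,72,8,f"pics/{n}5.png")
```

```text
t 10.25 pos [ 546.5 -138.3  197.8] yaxis deg -97.95 q [-0.46  0.46  0.85  1.84 -0.4   1.03 -1.15] F [-0.1  0.   0.5] M [-0.014  0.185 -0.043] gap 91.8 tilt [0.002 0.001]
tool delta [  3.2   0.9 137.8]
pics/top5.png origin 279 152 scale 8
pics/side5.png origin 248 211 scale 8
```

View pics/side5.png

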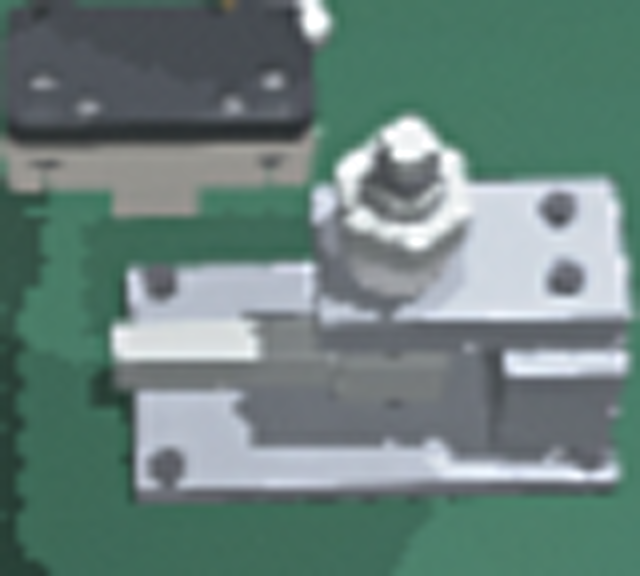

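The side view shows the nut seated on the washer, with the screw and gauge apparently unchanged. I'll narrow the jaws partly and descend to the handle.

Request:
{"method": "apply_moves", "body": {"plan": [[[2,0.6,22,0],[1,0.3,22,0],[0,0,22,0],[0,0,22,0],[0,0,22,0],[0,0,22,0],[0,0,12,0],[0,0,0,0]]], "jaw": 155}}

```text
time: 11.02
eef_pos: [547.1, -139.0, 50.2]
tool_rot: [0.0, 0.997, -0.072, -0.002]
ft_force: [0.3, -0.5, -0.1]
finger_gap: 43.1
```

Run:
```python
from h import *
s,R,y=st();to([549.7,-139.5,16.5],s,R)
for n,P in(("top",[560,-140,30]),("side",[560,-140,30])):
    im=get_image(n);crop(n,im,proj(n,[P])[0],80,72,8,f"pics/{n}6.png")
```

```text
t 11.02 pos [ 547.1 -139.    50.2] yaxis deg -98.25 q [-0.33  0.66  0.69  1.92 -0.59  0.78 -1.01] F [ 0.3 -0.5 -0.1] M [-0.039  0.199 -0.009] gap 43.1 tilt [-0.005  0.   ]
tool delta [ 2.8  0.1 33.7]
pics/top6.png origin 274 169 scale 8
pics/side6.png origin 231 217 scale 8
```

View pics/side6.png

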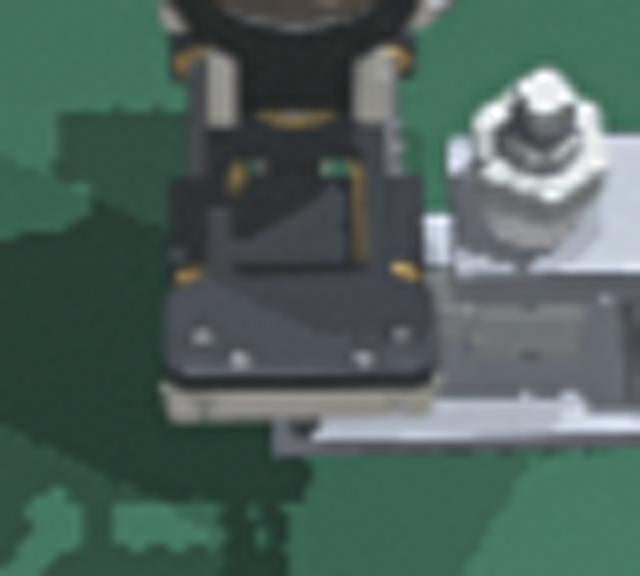

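View pics/top6.png

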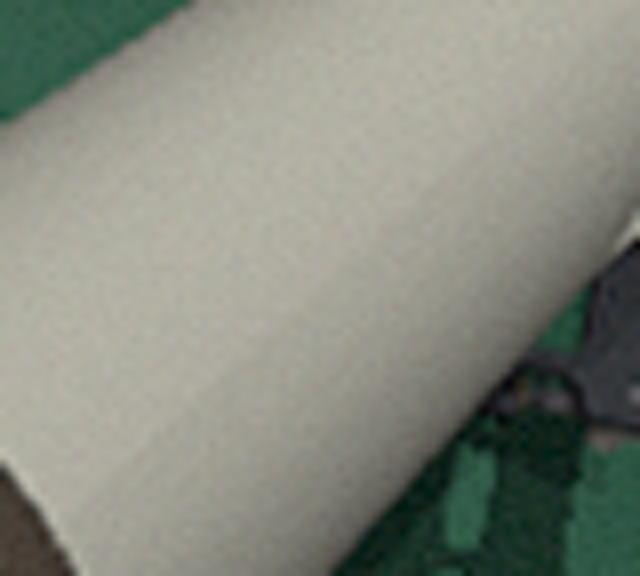

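Request:
{"method": "apply_moves", "body": {"plan": [[[0,0,15,0],[0,0,5,0],[0,0,0,0],[0,0,0,0]]]}}

```text
time: 11.45
eef_pos: [549.0, -139.4, 32.8]
tool_rot: [-0.0, 0.997, -0.071, -0.0]
ft_force: [0.1, -0.4, 0.4]
finger_gap: 36.1
```

Run:
```python
from h import *
s,R,y=st();to([549.7,-139.5,16.5],s,R)
```

```text
t 11.45 pos [ 549.  -139.4   32.8] yaxis deg -98.16 q [-0.31  0.69  0.67  1.92 -0.62  0.75 -0.99] F [ 0.1 -0.4  0.4] M [-0.021  0.178 -0.033] gap 36.1 tilt [-0.  0.]
tool delta [ 0.7 -0.  16.3]
```

Request:
{"method": "apply_moves", "body": {"plan": [[[0,0,8,0],[0,0,6,0],[0,0,2.5,0],[0,0,0,0],[0,0,0,0]]]}}

```text
time: 11.87
eef_pos: [548.8, -139.4, 15.8]
tool_rot: [-0.0, 0.997, -0.071, -0.0]
ft_force: [0.2, 0.6, -0.1]
finger_gap: 35.9
```

```bash
python3 m.py
```

```text
t 11.87 pos [ 548.8 -139.4   15.8] yaxis deg -98.15 q [-0.29  0.72  0.65  1.92 -0.64  0.72 -0.97] F [ 0.2  0.6 -0.1] M [-0.117  0.227 -0.008] gap 35.9 tilt [-0.001  0.   ]
Mz -0.008 Ftool [ 0.1 -0.6  0.1]
```

Request:
{"method": "apply_moves", "body": {"plan": [[[0,0,0,0],[0,0,0,0],[0,0,0,0],[0,0,0,0],[0,0,0,0],[0,0,0,0]]], "jaw": 255, "newtons": 15}}

```text
time: 12.37
eef_pos: [549.1, -139.4, 16.3]
tool_rot: [-0.0, 0.997, -0.071, 0.0]
ft_force: [0.1, -0.9, 1.1]
finger_gap: 13.8
```

```bash
python3 m.py
```

```text
t 12.37 pos [ 549.1 -139.4   16.3] yaxis deg -98.14 q [-0.29  0.71  0.65  1.92 -0.64  0.72 -0.97] F [ 0.1 -0.9  1.1] M [-0.041  0.286  0.031] gap 13.8 tilt [0. 0.]
Mz 0.031 Ftool [ 0.2  0.9 -1.1]
```

Request:
{"method": "apply_moves", "body": {"plan": [[[0,0,0,0],[0,0,0,0],[-3,0,0,0],[-8,0,0,0],[-12,0,0,0],[-12,0,0,0],[-12,0,0,0]]], "newtons": 60}}

```text
time: 12.95
eef_pos: [501.9, -132.8, 16.2]
tool_rot: [0.0, 0.997, -0.071, 0.0]
ft_force: [2.0, 0.5, -0.1]
finger_gap: 13.4
```

```bash
python3 m.py
```

```text
t 12.95 pos [ 501.9 -132.8   16.2] yaxis deg -98.15 q [-0.31  0.65  0.65  2.04 -0.64  0.66 -0.94] F [ 2.   0.5 -0.1] M [-0.077 -0.196 -0.014] gap 13.4 tilt [ 0.001 -0.   ]
Mz -0.014 Ftool [ 2.  -0.7  0.1]
```

Request:
{"method": "apply_moves", "body": {"plan": [[[-12,0,0,0],[-12,0,0,0],[-9,0,0,0],[0,0,0,0]]]}}

```text
time: 13.28
eef_pos: [466.9, -127.6, 15.9]
tool_rot: [-0.001, 0.997, -0.072, -0.001]
ft_force: [-3.0, 0.4, 2.2]
finger_gap: 13.3
```

```bash
python3 m.py;  python3 - <<'E'
from h import *
im=get_image("side");crop("side",im,proj("side",[[560,-140,30]])[0],100,75,8,f"pics/side7.png")
E
```

```text
t 13.28 pos [ 466.9 -127.6   15.9] yaxis deg -98.2 q [-0.32  0.61  0.65  2.12 -0.65  0.62 -0.92] F [-3.   0.4  2.2] M [-0.002  0.615 -0.042] gap 13.3 tilt [-0.003  0.001]
Mz -0.042 Ftool [-3.1  0.  -2.2]
pics/side7.png origin 221 215 scale 8
```

View pics/side7.png

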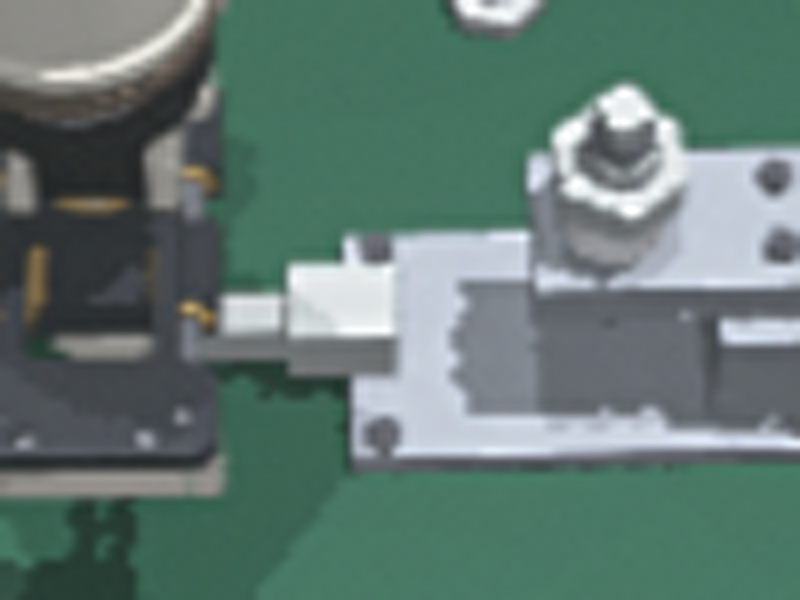

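Request:
{"method": "apply_moves", "body": {"plan": [[[0,0,-6,0],[0,0,-12,0],[0,0,-20,0],[0,0,-25,0],[0,0,-25,0],[0,0,-12,0],[0,0,0,0]]]}}

```text
time: 13.92
eef_pos: [472.4, -128.6, 119.0]
tool_rot: [-0.0, 0.997, -0.071, 0.003]
ft_force: [0.6, -0.3, -2.5]
finger_gap: 13.2
```

Run:
```python
from h import *
s,R,y=st();to([538,154.6,116],s,R)
for p in [(355,262),(437,230),(457,263),(376,296)]: print(back("side",((p[0]+.5)*.64-.5,(p[1]+.5)*.64-.5),26))
im=get_image("side");crop("side",im,proj("side",[[500,-135,90]])[0],100,75,8,f"pics/side8.png")
im=get_image("side");crop("side",im,(260,167),100,75,8,f"pics/side8t.png")
im=get_image("top");crop("top",im,(205,193),100,75,8,f"pics/top8t.png")
```

```text
t 13.92 pos [ 472.4 -128.6  119. ] yaxis deg -98.13 q [-0.47  0.44  0.83  2.08 -0.46  0.8  -1.07] F [ 0.6 -0.3 -2.5] M [-0.004  0.246 -0.041] gap 13.2 tilt [ 0.006 -0.   ]
tool delta [  24.9 -289.6    3.3]
[479.27357012 166.88327741  26.        ]
[648.40125894 222.97750557  26.        ]
[669.90772513 132.02033538  26.        ]
[508.43093433  78.89142345  26.        ]
pics/side8.png origin 196 205 scale 8
pics/side8t.png origin 210 129 scale 8
pics/top8t.png origin 155 155 scale 8
```

View pics/side8.png

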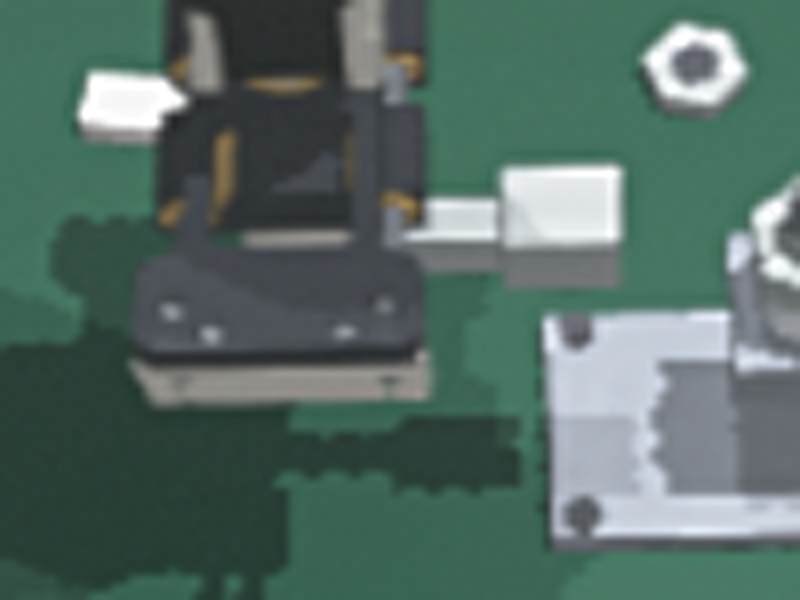

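View pics/side8t.png

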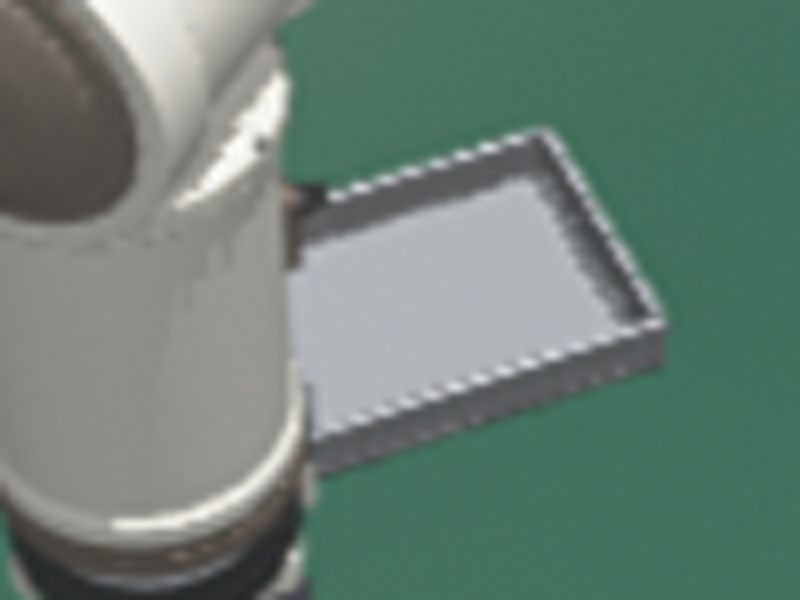

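View pics/top8t.png

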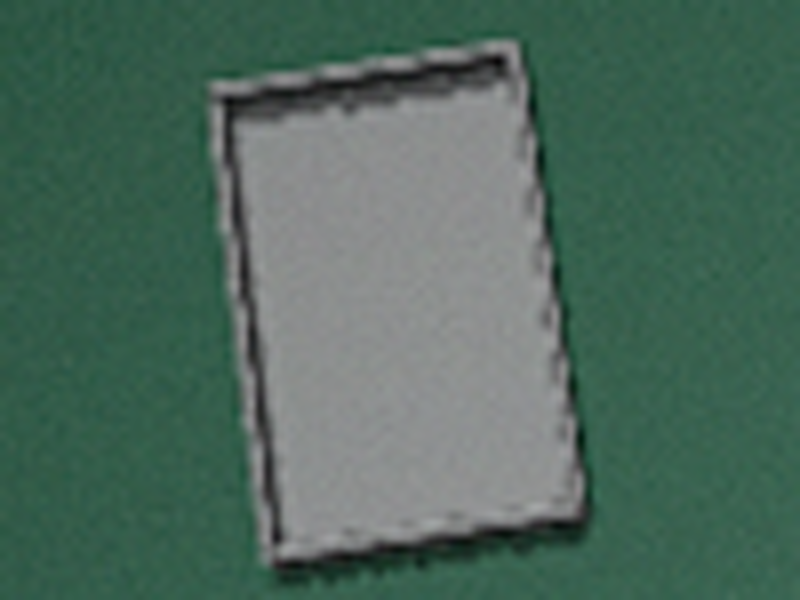

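Run:
```python
from h import *
P=np.array([back("top",((p[0]+.5)/8-.5+155,(p[1]+.5)/8-.5+155),26) for p in [(213,90),(517,45),(587,515),(270,558)]]);print(P.round(1),P.mean(0))
d=(P[0]-P[3]+P[1]-P[2]);a=np.arctan2(d[1],d[0]);print(np.degrees(a))
for p in((660,322),(545,130)):print(back("side",((p[0]+.5)/8-.5+210,(p[1]+.5)/8-.5+129),26))
c=P.mean(0)
s,R,y=st();to([c[0]-36*np.cos(a),c[1]-36*np.sin(a),s["eef_pos"][2]],s,R)
```

```text
[[643.9 235.2  26. ]
 [668.6 131.2  26. ]
 [504.6  91.   26. ]
 [481.7 196.1  26. ]] [574.68367711 163.38398873  26.        ]
13.671942403617447
[668.68591504 129.56865217  26.        ]
[644.59163987 233.20040895  26.        ]
t 14.07 pos [ 469.4 -127.4  115.4] yaxis deg -98.1 q [-0.47  0.45  0.83  2.08 -0.46  0.8  -1.07] F [-0.5  0.5 -2.3] M [-0.034  0.292 -0.078] gap 13.3 tilt [-0.001  0.   ]
tool delta [ 2.980e+01 -2.894e+02  1.000e-01]
```

Request:
{"method": "apply_moves", "body": {"plan": [[[2,-15,0,0],[2.5,-25,0,0],[3,-30,0,0],[3,-30,0,0],[3,-30,0,0],[3,-30,0,0],[3,-30,0,0],[3,-30,0,0]]]}}

```text
time: 14.73
eef_pos: [522.1, 87.8, 114.3]
tool_rot: [0.001, 0.997, -0.071, -0.001]
ft_force: [0.2, -0.8, -2.7]
finger_gap: 13.9
```

Request:
{"method": "apply_moves", "body": {"plan": [[[3,-30,0,0],[3,-25,0,0],[2.3,-14.4,0,0],[0,0,0,-0.1],[0,0,0,-0.1],[0,0,0,-0.1],[0,0,0,-0.08],[0,0,0,0]]]}}

```text
time: 15.4
eef_pos: [540.5, 152.8, 114.8]
tool_rot: [0.0, 0.993, 0.119, -0.001]
ft_force: [0.2, 0.0, -2.8]
finger_gap: 13.4
```

Run:
```python
from h import *
s,R,y=st();to([539.7,154,30],s,R)
im=get_image("side");crop("side",im,(260,167),100,75,8,f"pics/side9.png")
```

```text
t 15.4 pos [540.5 152.8 114.8] yaxis deg -76.28 q [-0.84  0.53  0.67  1.9  -0.43  0.86 -1.28] F [ 0.2  0.  -2.8] M [-0.102  0.294 -0.056] gap 13.4 tilt [-0.002 -0.001]
tool delta [-0.3 -1.4 84.8]
pics/side9.png origin 210 129 scale 8
```

View pics/side9.png

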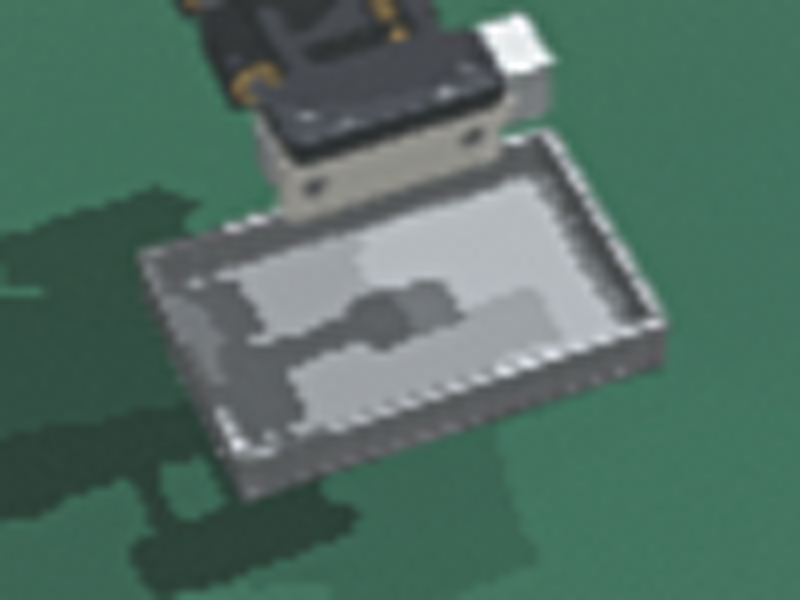

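Request:
{"method": "apply_moves", "body": {"plan": [[[0,-1.4,22,0],[0,0,22,0],[0,0,22,0],[0,0,18,0],[0,0,10,0],[0,0,4,0],[0,0,0,0],[0,0,0,0]]]}}

```text
time: 16.12
eef_pos: [541.6, 155.1, 18.5]
tool_rot: [0.0, 0.993, 0.118, 0.0]
ft_force: [0.5, 0.2, -2.1]
finger_gap: 13.4
```

```bash
python3 m.py;python3 - <<'E'
from h import *
im=get_image("side");crop("side",im,(260,167),100,75,8,f"pics/side10.png")
E
```

```text
t 16.12 pos [541.6 155.1  18.5] yaxis deg -76.44 q [-0.76  0.68  0.57  1.93 -0.55  0.69 -1.19] F [ 0.5  0.2 -2.1] M [-0.117  0.244  0.044] gap 13.4 tilt [ 0.001 -0.   ]
Mz 0.044 Ftool [ 0.6 -0.1  2.1]
pics/side10.png origin 210 129 scale 8
```

View pics/side10.png

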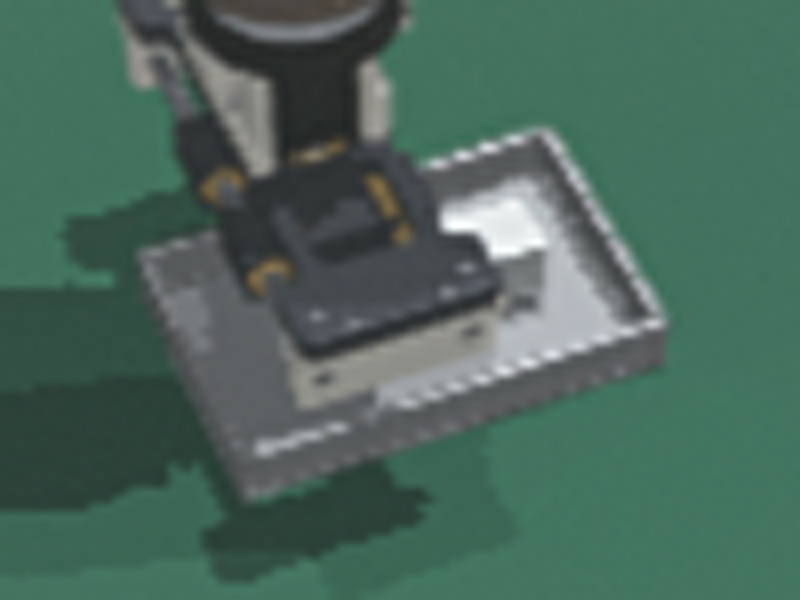

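The gauge is inside the tray, about 10 mm above the floor. I'll lower it and feel for contact.

Request:
{"method": "apply_moves", "body": {"plan": [[[0,0,4,0],[0,0,3,0],[0,0,1,0],[0,0,0,0],[0,0,0,0]]]}}

```text
time: 16.58
eef_pos: [541.0, 155.5, 10.2]
tool_rot: [-0.0, 0.993, 0.119, 0.0]
ft_force: [0.2, 0.3, -2.7]
finger_gap: 13.5
```

```bash
python3 m.py
```

```text
t 16.58 pos [541.  155.5  10.2] yaxis deg -76.37 q [-0.75  0.69  0.56  1.93 -0.56  0.68 -1.18] F [ 0.2  0.3 -2.7] M [-0.122  0.269 -0.072] gap 13.5 tilt [0. 0.]
Mz -0.072 Ftool [ 0.3 -0.3  2.7]
```

Request:
{"method": "apply_moves", "body": {"plan": [[[0,0,1,0],[0,0,0,0],[0,0,0,0]]]}}

```text
time: 16.83
eef_pos: [541.0, 155.4, 9.1]
tool_rot: [-0.0, 0.993, 0.119, -0.0]
ft_force: [-1.2, 0.2, -2.8]
finger_gap: 12.9
```

```bash
python3 m.py
```

```text
t 16.83 pos [541.  155.4   9.1] yaxis deg -76.38 q [-0.75  0.69  0.55  1.93 -0.57  0.68 -1.18] F [-1.2  0.2 -2.8] M [-0.051  0.261  0.   ] gap 12.9 tilt [-0.  0.]
Mz 0.0 Ftool [-1.1 -0.4  2.8]
```

Request:
{"method": "apply_moves", "body": {"plan": [[[0,0,0.7,0],[0,0,0,0],[0,0,0,0]]]}}

```text
time: 17.08
eef_pos: [541.1, 155.4, 8.4]
tool_rot: [-0.0, 0.993, 0.119, 0.0]
ft_force: [0.0, 0.6, -0.9]
finger_gap: 13.2
```

```bash
python3 m.py
```

```text
t 17.08 pos [541.1 155.4   8.4] yaxis deg -76.38 q [-0.75  0.69  0.55  1.93 -0.57  0.68 -1.18] F [ 0.   0.6 -0.9] M [-0.068  0.226  0.006] gap 13.2 tilt [0. 0.]
Mz 0.006 Ftool [ 0.2 -0.6  0.9]
```

Request:
{"method": "apply_moves", "body": {"plan": [[[0,0,0.5,0],[0,0,0,0],[0,0,0,0]]]}}

```text
time: 17.33
eef_pos: [541.1, 155.4, 8.2]
tool_rot: [-0.0, 0.993, 0.119, 0.0]
ft_force: [-1.8, 0.8, 3.4]
finger_gap: 13.3
```

```bash
python3 m.py
```

```text
t 17.33 pos [541.1 155.4   8.2] yaxis deg -76.38 q [-0.75  0.69  0.55  1.93 -0.57  0.68 -1.18] F [-1.8  0.8  3.4] M [-0.201  0.551  0.014] gap 13.3 tilt [0. 0.]
Mz 0.014 Ftool [-1.6 -1.2 -3.4]
```

Contact with the floor. I open partway and rise.

Request:
{"method": "apply_moves", "body": {"plan": [[[0,0,0,0],[0,0,0,0],[0,0,0,0],[0,0,0,0],[0,0,0,0]]], "jaw": 160}}

```text
time: 17.75
eef_pos: [541.1, 155.4, 7.8]
tool_rot: [0.0, 0.993, 0.119, 0.0]
ft_force: [-0.8, -0.4, -0.0]
finger_gap: 33.8
```

Request:
{"method": "apply_moves", "body": {"plan": [[[0,0,-10,0],[0,0,-20,0],[0,0,-30,0],[0,0,-35,0],[0,0,-35,0],[0,0,-35,0],[-20,0,-20,0],[0,0,0,0]]]}}

```text
time: 18.42
eef_pos: [522.4, 150.1, 197.8]
tool_rot: [-0.002, 0.993, 0.118, 0.003]
ft_force: [-0.9, -1.3, -0.4]
finger_gap: 34.1
```

Request:
{"method": "apply_moves", "body": {"plan": [[[-30,0,0,0],[-30,0,0,0],[-10,0,0,0],[0,0,0,0],[0,0,0,0]]]}}

```text
time: 18.83
eef_pos: [453.8, 134.8, 193.2]
tool_rot: [-0.001, 0.993, 0.119, 0.0]
ft_force: [0.4, -0.5, 0.8]
finger_gap: 34.4
```

```bash
python3 m.py;python3 - <<'E'
from h import *
im=get_image("side");cv2.imwrite("pics/side11.png",cv2.resize(im[:,:,::-1],(800,600)));crop("side",im,(290,215),100,75,8,"pics/side11f.png")
crop("side",im,(260,167),100,75,8,f"pics/side11t.png")
im=get_image("top");cv2.imwrite("pics/top11.png",cv2.resize(im[:,:,::-1],(800,600)))
crop("top",im,(318,185),80,72,8,"pics/top11f.png")
E
```

```text
t 18.83 pos [453.8 134.8 193.2] yaxis deg -76.34 q [-1.04  0.25  0.8   2.05 -0.23  0.93 -1.45] F [ 0.4 -0.5  0.8] M [-0.024  0.136 -0.013] gap 34.4 tilt [0.001 0.001]
Mz -0.013 Ftool [ 0.3  0.6 -0.8]
pics/side11f.png origin 240 177 scale 8
pics/side11t.png origin 210 129 scale 8
pics/top11f.png origin 278 149 scale 8
```

View pics/side11t.png

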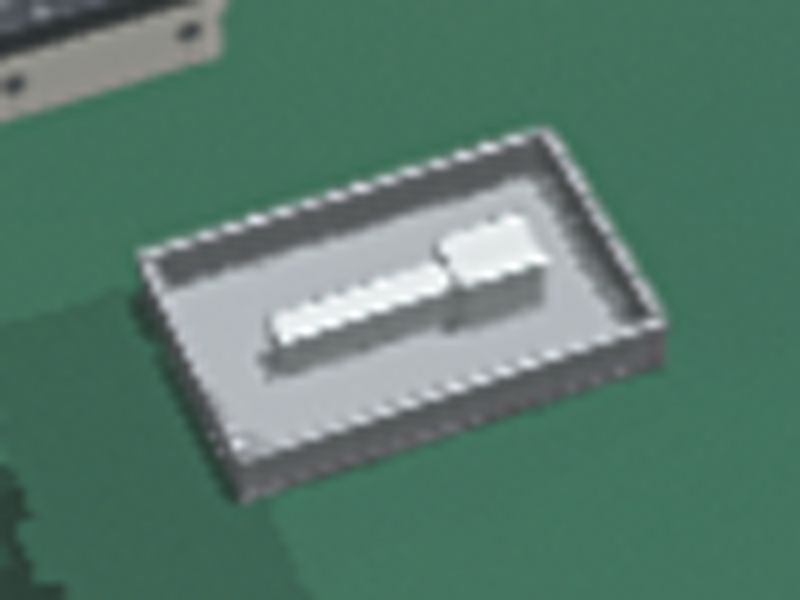

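View pics/top11.png

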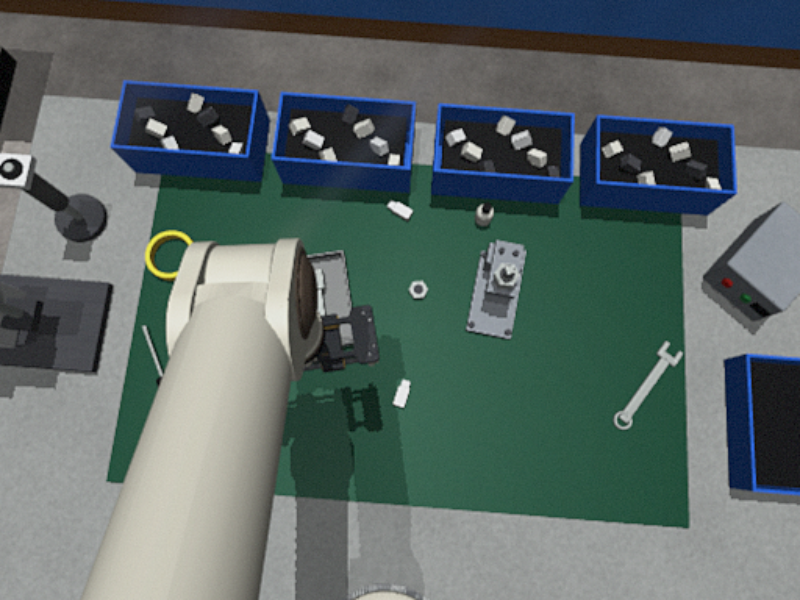

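View pics/top11f.png

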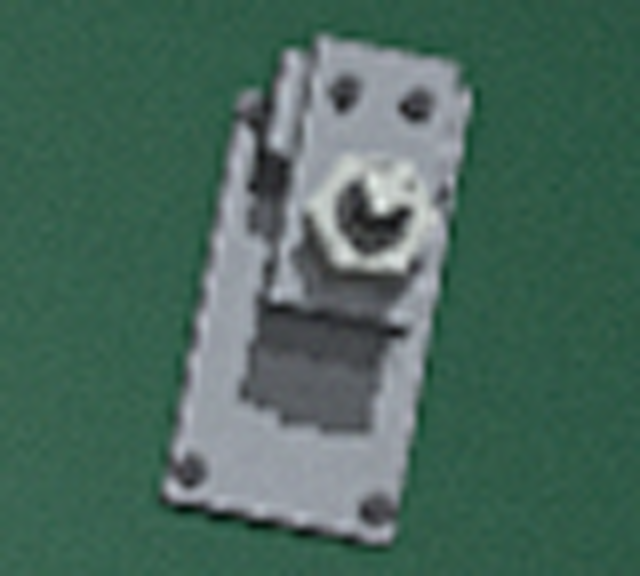

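View pics/side11.png

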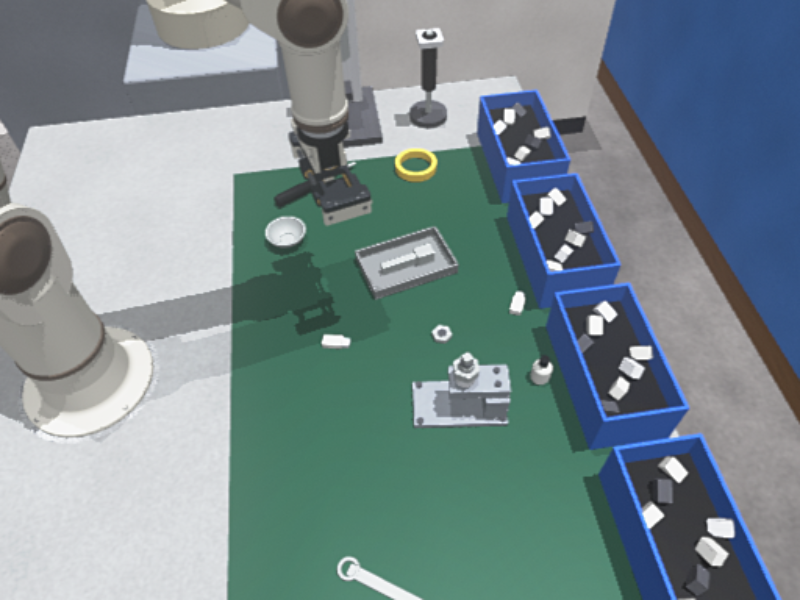

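The gauge lies flat in the tray at side crop ~(410,290). The nut is seated and the bystanders are where they were. I'm handing in.

```bash
python3 -c "
from workcell import *
print(close_job())"
```

```text
the job is handed in; nothing more can be done
None
```

The jam nut is tight, the gauge block lies flat in the grey tray, and I handed the job in with the clock at about 19 s of the 72 s.

- **Nut:** I ran it down in one clockwise stroke of about 3.15 rad. The torque jumped from about 0.14 to 0.58 N m at a jaw angle of about -101.5°, which I took as the bite. I stopped at -120.9°, about 19° past it. The torque there was 0.69 N m, which also works out to about 20°. The bite angle is known only to within a degree or two.
- **Set screw:** In the pictures the square end looks the same before and after. The highest torque was below the 0.9 N m that would turn it. I had no finer check on it.
- **Gauge block:** It stayed under the screw until the nut was tight. I then drew it straight out by the handle and set it down on the tray floor. The last side picture shows it upright and well inside the walls.
- **Rest of the bench:** The bystanders that showed in the last pictures are where they were. The arm hid part of the driver in both, so I could not fully check that one. Forces I read stayed under 6 N, and the gripper ended clear of everything.

No check failed or disagreed.

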